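# Padlock a transit case

### The job

Shut the lid of the grey transit case, swing the open shackle of the padlock standing at its front back round over its toe hole, and press it down through the holes of both case lugs into the padlock body until the hidden pawl clicks and the shackle stays down by itself. The lid has slipped a little along its loose hinge, so its lug hole is off the one below: find it by feel with the toe of the shackle, or slide the lid, until both line up. Never press harder than about 3 kg (the click takes about half of that), then let go and leave the padlock standing and the parcel, tape roll and stapler where they lie.

Things in the scene. Friction and masses are not known exactly. Their poses are not given: they have to be found in the camera images.
- case: Grey steel transit case, fixed, 220 (x) x 300 (y) mm, 76.5 mm high when shut. Origin: centre of underside; x points from the front (lugs, padlock) to the hinge. A carry handle is on its +y end. At x = -110 mm, y = 0 two lugs stick out 38 mm, 32 wide, 3 thick: the base's (top at height 51 mm) and the shut lid's (top 54.5 mm). Holes 17 mm out from the front: base 18 (x) x 15 (y), lid 18 x 13 mm.
- lid (a joint): Lid angle, rad: 0 shut, grows as its front edge rises (limit 1.2). Hinge line along the case's y axis at case x = +110 mm, height 51.5 mm; lid 220 mm deep, 25 thick. Friction hinge: it stays where left and must be pushed shut (a few N). The lid also slides along the hinge, 1 N friction: it starts 4 to 9 mm too far to the case's -y end (not measured) and stops 1 mm past line-up the other way.
- lug_hole (a point): Centre of the hole in the base's lug, but given at the level of the top of the shut lid's lug, 54.5 mm above the bench. The lid's own lug hole is 4 to 9 mm from it towards the case's -y side at first.
- padlock: Laminated steel padlock, black rubber foot, standing loose and upright on the bench at the case's front under the lugs, about 0.7 kg. Body 64 (x) x 30 (y) x 46 (z) mm. Origin: centre of underside; x points towards the case. Leg axes at x = -20 mm (heel, captive) and +20 mm (toe hole). It stands within 4 mm of where its toe hole lines up with the base lug's hole.
- toe_hole (a point): Centre of the mouth of the toe hole, 12.4 mm wide, in the padlock body's top face, 46 mm above the bench.
- shackle_lift (a joint): Height of the shackle above its locked place, m: 0.025 popped up, 0 locked; hard stop at about -0.002. A light spring (1 to 4 N) pushes it up unless the pawl holds it. The toe meets the pawl at about 0.008; then the push rises to 12 to 18 N, and falls as the pawl snaps in just above 0. Clicked, it cannot be pulled up; not clicked, it springs back up.
- shackle_swing (a joint): Turn of the shackle about the heel leg, rad: 0 toe over its hole, positive turned clockwise seen from above (towards the padlock's and the case's -y side). Turns freely while the shackle is up; 0.1 rad moves the toe 4 mm.
- bow (a point): Top of the shackle's arch (outer surface), midway between the legs: 90 mm above the bench when locked, 115 mm when up. U-shaped bar of 10 mm diameter, legs 40 mm apart between centres, arch a half circle. None while it is held.
- toe (a point): Centre of the free lower end of the shackle's toe leg, 5 mm across, bevelled at 45 degrees to the full 10 mm: 34 mm above the bench when locked, 59 mm when up (4.5 mm above the shut lid's lug). None while it is held.
- table: Grey packing bench top, 1.5 x 1.9 m, its surface at height 0; origin at its middle. It carries the padlock's weight and the push on it.
- parcel: Bystander: book wrapped in brown board with tape, 200 x 150 x 32 mm, origin at the centre of its underside.
- tape_roll: Bystander: roll of packing tape lying flat, 96 mm across, 48 mm high, origin at the centre of its underside.
- stapler: Bystander: desk stapler, 130 x 30 x 46 mm, origin at the centre of its underside.
There are look-alikes about, which are no part of the job. Leave any blue or yellow look-alike of the padlock alone.

How it is judged:
On the way, in this order (a step that is already met when the one before it is completed fails the run):
1. the lid is shut, its lug on the lug below (value of joint lid below 0.02 rad), for 0.2 s.
2. the shackle is down in the padlock body (value of joint shackle_lift below 0.003 m and value of joint lid below 0.02 rad), for 0.3 s.
At the end, for the whole second after the job is handed in: Shackle held down by the pawl (lift under 3 mm), its toe in the toe hole (within 4 mm) and through both lug holes (within 9 mm of their centre), lid shut (under 0.02 rad), padlock upright on the bench (tilt under 0.1 rad, at most 4 mm up), at rest and released (all of step 2 and horizontal distance between toe and toe_hole below 0.004 m and horizontal distance between toe and lug_hole below 0.009 m and angle between padlock's own z axis and vertical below 0.1 rad and height (world z) of padlock below 0.004 m and linear speed of padlock below 0.02 m/s); the robot touches nothing.
It fails at once if the padlock is pressed on the bench with more than 40 N (its weight and a push of over 3 kg) (contact force between padlock and table above 40 N).
It fails at once if the padlock or its shackle is pressed on the case or its lid with more than 35 N (contact force between padlock and case above 35 N).
It fails at once if a bystander is shifted more than 30 mm (distance of any of parcel, tape_roll, stapler from where it was at the start of the episode above 0.03 m).
It also fails if it takes over 70 s, if anything falls off the work surface, if the arm or the gripper's body presses on something with over 40 N, if the wrist force passes 120 N, or if a joint passes its speed limit or range.

### The arm

A 7-joint arm with a two-finger parallel gripper is mounted at the origin on the work surface. World frame = base frame: x ahead of the robot, y to its left, z up, the work surface at z = 0. Lengths are in m, angles in rad, forces in N, time in s.
With the tool pointing down it reaches from about 0.425 to 0.875 m from the base axis. Payload 4.7 kg.
Tool frame: the origin (TCP) lies at the very end of the fingers, on their centre line; the grasp point (between the pads) lies 19 mm behind it; x points along the fingers, y is the direction in which the jaws open and shut, and the axes are right-handed (so a half turn about x gives the same grasp; the last joint's range is limited). The gripper opens to 85 mm and grips with 20 to 120 N. Pads are 22 mm wide; open, the fingers measure 114 mm over their backs; the gripper's body (76 mm by 85 mm) begins 54 mm behind the grasp point. The pads swing forward as they close: fully open they stand 13 mm farther back than shut.
Start: joints at [1.122, 0.321, -0.07, 1.45, 0.023, 1.371, -0.057], TCP at [0.29, -0.582, 0.231] pointing down, gripper open.
Joint ranges: [-2.86, 2.86], [-0.3, 2.09], [-1.38, 1.24], [0.06, 2.45], [-1.56, 4.7], [0.09, 2.05], [-2.69, 2.69]. Speed limits (rad/s): [2.57, 2.57, 3.14, 3.14, 3.14, 3.14, 3.14].

### API

Orientations are given as a unit quaternion [w, x, y, z].
In Python, from rig import * gives the robot as it stands.
- The arm moves only by the tool servo_tool, never from a script. Its argument "rows" is a list of rows, each a list of 7 numbers: the turn, a rotation vector about the tool's x, y, z in rad, then the shift along the tool's x, y, z in m, then the closure, from -1 (fully open) to 1 (shut). A call has exactly 5 rows; each row shifts and turns the commanded pose from where the row before left it, along the tool's axes as they then stand; what a row does not reach is not made up. A row lasts 1/12 s, in which the tool goes at most 41.7 mm and 7.16 degrees, less where a joint would pass 70% of its speed; a pose out of reach is approached as far as the arm can. A call with a gripper value outside its range is refused whole. The fingers move at their own pace and stop on an object; "newtons" is the grip in N (left out, the last holds). Time passes only in rows, so rows that do not move let the fingers close, or fill a call up. It gives the time, the measured TCP pose, the force and the opening at its end, in the units of the state.
- get_obs(): the state, without advancing time (a new reading comes with each control period).
- get_image(name): name is "side" or "top" or "wrist"; returns a dict with "pixels" (400x640x3 uint8, red, green, blue), "z_map" (400x640 float32, m along the optical axis (not along the pixel's ray), 0 where there is no reading), "fx", "fy", "cx", "cy" (pixels), "distortion" ([k1, k2, p1, p2, k3] as OpenCV has them; the pictures are not rectified), "R" (3x3) and "t" (3): a world point X has camera coordinates R X + t. Camera axes: x right, y down, z forward; pixel columns grow to the right and rows downward; lengths in m; the calibration is good to about 2 mm. A picture is of the moment at which its call begins.
- sign_off(): hands the job in, once; it reports no verdict.
The state is a dict: "time": time; "joints": joint angles; "dq": joint speeds; "joint_torque": joint torques, N m; "tool_pos": TCP position; "tool_rot": TCP orientation; "force": force on the tool from outside, world axes, zero at the start; "ft_torque": the same for the moment, N m; "width": finger opening in m.
Only numpy, scipy, OpenCV 4.12 (cv2) and the standard library are available. Lean on these libraries where they do the work, as an engineer would, in place of code of your own. Each camera call takes 0.05 s, during which the arm holds its last target. There are 200 camera calls.

## Working session

There is one attempt and no reset: what is moved stays moved. The work goes in short steps, Python scripts to look and compute and a tool call to move; the robot and the scene stay as the last step left them, time stands still between calls to the robot, and variables do not carry over. Pictures are saved under pics/ and viewed, about 8 in all and at most 12, crops included, and the job is handed in when it is done.

Besides the shell and the picture viewer there is one more tool, called as name(argument=value, ...), one argument or row to a line, values as JSON. servo_tool: Moves the arm, as the interface text tells. Its arguments: {"type":"object","properties":{"rows":{"type":"array","items":{"type":"array","items":{"type":"number"}}},"newtons":{"type":"number"}},"required":["rows"]}

```bash
ls; mkdir -p pics
python3 - <<'E'
from rig import *
import cv2,numpy as np
o=get_obs();print(o)
for n in("top","side"):
    d=get_image(n);np.savez(f"{n}0.npz",**{k:np.array(v) for k,v in d.items()})
    cv2.imwrite(f"pics/{n}0.png",d["pixels"][:,:,::-1]);print(n,d["fx"],d["fy"],d["cx"],d["cy"],d["distortion"],np.round(d["R"],3).tolist(),d["t"])
E
```

```text
pics
{'time': 0.0, 'joints': array([ 1.12208377,  0.32185553, -0.0701276 ,  1.45169194,  0.02256805,
        1.37084416, -0.05687635]), 'dq': array([-0.00159657,  0.00017607, -0.0010038 , -0.00137924, -0.00202503,
        0.0011132 ,  0.00049114]), 'joint_torque': array([ 3.84878904e-04, -4.93573701e+01, -3.81910885e-01, -3.14327574e+01,
        1.32743956e-02,  1.16471251e-02, -2.14187921e-06]), 'tool_pos': array([ 0.28993988, -0.58112044,  0.23019424]), 'tool_rot': array([-0.16151561, -0.68806855, -0.16289041,  0.6884338 ]), 'force': array([-0.2088042 , -0.96709497, -0.40634604]), 'ft_torque': array([ 0.005065  , -0.04712485,  0.01038411]), 'width': 0.08530828430666387}
top 387.1607574033865 387.1607574033865 321.4335596937207 200.46965022124655 [0.00645088 0.         0.         0.         0.        ] [[0.03, -1.0, 0.005], [-0.991, -0.03, -0.131], [0.131, -0.001, -0.991]] [-0.09109941  0.62459475  0.85036775]
side 419.06350034623205 419.06350034623205 328.18023204653053 197.85004358994087 [-0.03891273  0.          0.          0.          0.        ] [[-0.88, 0.475, -0.004], [0.33, 0.604, -0.725], [-0.342, -0.64, -0.688]] [ 0.57066616 -0.10070734  1.22084277]
```

View pics/top0.png

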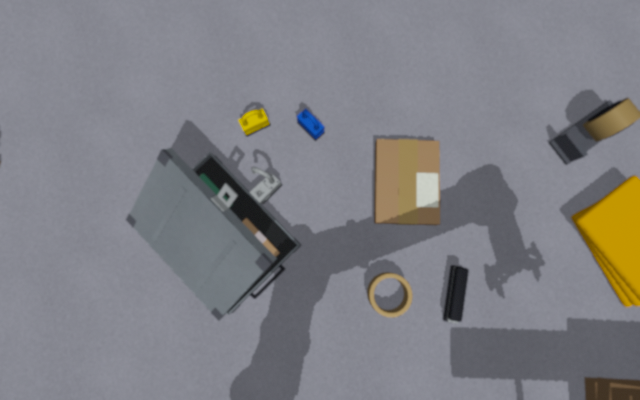

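View pics/side0.png

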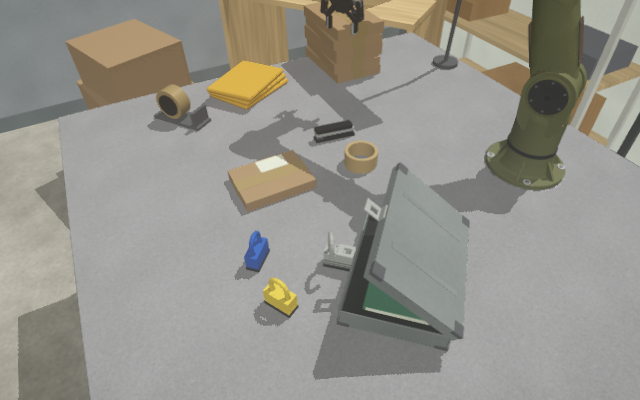

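```bash
cat > h.py <<'E'
import numpy as np,cv2
from scipy.spatial.transform import Rotation as Ro
def world(d):
    K=np.array([[d["fx"],0,d["cx"]],[0,d["fy"],d["cy"]],[0,0,1.]])
    v,u=np.mgrid[:400,:640]
    p=cv2.undistortPoints(np.stack([u,v],-1).reshape(-1,1,2).astype(float),K,np.array(d["distortion"])).reshape(400,640,2)
    z=np.array(d["z_map"])[...,None]
    X=np.concatenate([p*z,z],-1)
    W=(X-np.array(d["t"]))@np.array(d["R"]); W[z[...,0]<=0]=np.nan
    return W
def proj(d,P):
    K=np.array([[d["fx"],0,d["cx"]],[0,d["fy"],d["cy"]],[0,0,1.]])
    return cv2.projectPoints(np.atleast_2d(P).astype(float),cv2.Rodrigues(np.array(d["R"]))[0],np.array(d["t"]),K,np.array(d["distortion"]))[0][:,0]
def crop(d,u0,u1,v0,v1,s):
    return cv2.resize(np.ascontiguousarray(d["pixels"][v0:v1,u0:u1,::-1]),None,fx=s,fy=s,interpolation=cv2.INTER_CUBIC)
E
python3 - <<'E'
from h import *
t=np.load("top0.npz");s=np.load("side0.npz")
a=crop(t,180,320,95,255,3.75);b=crop(s,240,400,190,330,4)
b=cv2.resize(b,(int(b.shape[1]*600/b.shape[0]*.55),int(330)))
h=np.zeros((600,800,3),np.uint8);a=cv2.resize(a,(450,514));h[:514,:450]=a;h[:330,450:]=cv2.resize(b,(350,330));cv2.imwrite("pics/c0.png",h)
W=world(t);S=world(s)
for n,(u,v) in dict(corner1=(207,157),corner2=(298,245),lidlug=(227,196),hook=(258,160),body=(265,188),blue=(311,124),yel=(254,122),tbl=(340,250)).items(): print(n,np.round(W[v,u],4))
for n,(u,v) in dict(body=(340,255),arch=(331,245),lug=(375,208),tbl=(200,250)).items(): print('s',n,np.round(S[v,u],4))
# padlock-ish points: top
for nm,M in(("top",W),("side",S)):
    c=W[188,265]
    m=(np.hypot(M[...,0]-c[0],M[...,1]-c[1])<.08)&(M[...,2]>.012)
    P=M[m];print(nm,len(P));
    for lo in(.012,.03,.04,.05,.06,.08,.1):
        q=P[(P[:,2]>=lo)&(P[:,2]<lo+.012)];print(lo,len(q),np.round(q.mean(0),4) if len(q) else'')
E
```

```text
corner1 [0.7204 0.1966 0.0443]
corner2 [ 0.5235 -0.0228  0.052 ]
lidlug [0.6317 0.147  0.0349]
hook [7.272e-01 8.540e-02 6.000e-04]
body [0.651  0.058  0.0481]
blue [ 0.8071 -0.0423  0.0453]
yel [0.8075 0.0917 0.046 ]
tbl [ 0.5154 -0.1198  0.0009]
s body [0.6591 0.0745 0.0509]
s arch [0.6851 0.081  0.1062]
s lug [0.6026 0.1074 0.1974]
s tbl [ 9.227e-01 -1.325e-01 -7.000e-04]
top 1679
0.012 42 [0.6374 0.0555 0.017 ]
0.03 771 [0.6112 0.0924 0.0373]
0.04 397 [0.6425 0.0656 0.0478]
0.05 244 [0.6366 0.0714 0.0521]
0.06 8 [0.6739 0.0607 0.0647]
0.08 8 [0.6719 0.0562 0.0861]
0.1 54 [0.6757 0.0601 0.1079]
side 1527
0.012 90 [0.6628 0.0692 0.0178]
0.03 593 [0.6227 0.0916 0.0377]
0.04 373 [0.6431 0.0731 0.0472]
0.05 251 [0.6382 0.0755 0.0522]
0.06 17 [0.6819 0.0735 0.067 ]
0.08 25 [0.6834 0.0791 0.0861]
0.1 39 [0.6819 0.0755 0.1073]
```

View pics/c0.png

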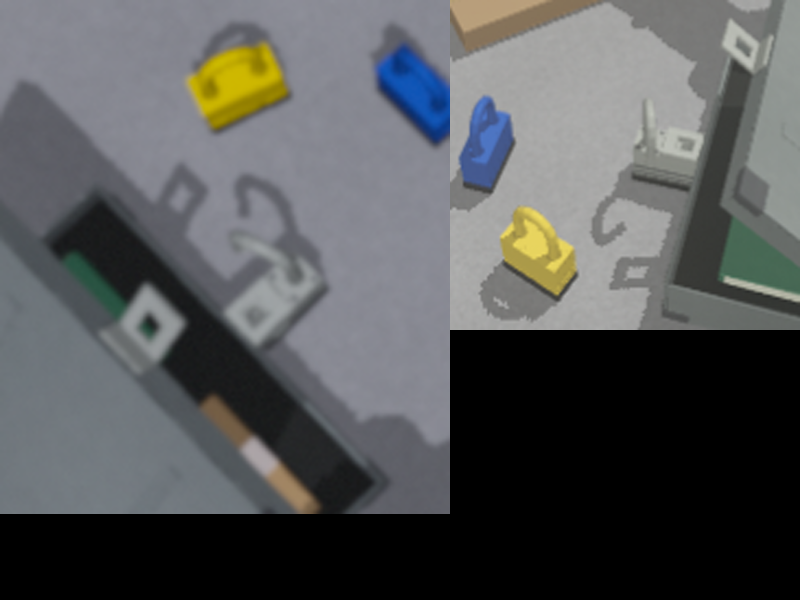

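Run:
```python
from h import *
t=np.load("top0.npz");s=np.load("side0.npz");W=world(t);S=world(s)
print("side cam",-s["R"].T@s["t"],"top",-t["R"].T@t["t"])
# lid plane from both
for nm,M,(a,b,c,d) in(("top",W,(165,235,190,270)),("side",S,(410,450,200,300))):
    P=M[c:d,a:b].reshape(-1,3);P=P[np.isfinite(P).all(1)&(P[:,2]>.06)]
    for _ in range(3):
        m=P.mean(0);n=np.linalg.svd(P-m,full_matrices=0)[2][2];n*=np.sign(n[2]);r=(P-m)@n;P=P[abs(r)<.006]
    print(nm,"lid n",n,"angle",np.arccos(n[2]),"yaw",np.degrees(np.arctan2(-n[1],-n[0])),len(P))
yaw=np.radians(138.2)
def loc(M,yaw):
    c,s_=np.cos(yaw),np.sin(yaw);return np.stack([M[...,0]*c+M[...,1]*s_,-M[...,0]*s_+M[...,1]*c,M[...,2]],-1)
# rim line fit: front edge on base: top view, per y-slice outermost x with z .045-.058
from numpy import polyfit
for nm,M in(("top",W),("side",S)):
    for it in range(3):
        L=loc(M,yaw); lc=loc(np.array([.66,.065,0]),yaw)
        reg=(abs(L[...,0]-lc[0]-.03)<.05)&(L[...,2]>.047)&(L[...,2]<.056)
        Q=L[reg]; ys=[];xs=[]
        for y in np.arange(lc[1]-.16,lc[1]+.16,.004):
            if abs(y-lc[1])<.04: continue
            q=Q[abs(Q[:,1]-y)<.002]
            if len(q)>2: ys.append(y);xs.append(np.percentile(q[:,0],10))
        ys=np.array(ys);xs=np.array(xs);k=abs(xs-np.median(xs))<.015
        p=polyfit(ys[k],xs[k],1);print(nm,"rim x",p,len(ys),"yrange",ys.min()-0*lc[1],ys.max(),"lc",lc); yaw+= -np.arctan(p[0])
    print("yaw",np.degrees(yaw))
    L=loc(M,yaw)
    q=L[(abs(L[...,2]-.051)<.004)&(abs(L[...,1]-lc[1])<.04)&(L[...,0]<np.polyval(p,lc[1])-.003)&(L[...,0]>np.polyval(p,lc[1])-.06)]
    print("lugpts rel rimx",len(q),np.percentile(q[:,0],[2,50,98])-p[1],np.percentile(q[:,1],[2,50,98]))
o=Ro.from_quat(np.array([-0.16151561,-0.68806855,-0.16289041,0.6884338])[[1,2,3,0]]).as_matrix();print(o)
```

```text
side cam [0.95279295 0.57084408 0.76979318] top [ 0.51054548 -0.07108208  0.92511279]
top lid n [-0.43720023  0.42208     0.79416902] angle 0.6531573952165604 yaw -43.99190497739214 4982
side lid n [-0.43981184  0.42710835  0.79002785] angle 0.6599418985352365 yaw -44.16047150581816 3970
top rim x [ 0.03493224 -0.39629105] 50 yrange -0.6283673703440249 -0.33236737034402464 lc [-0.44868955 -0.48836737  0.        ]
top rim x [ 0.00139075 -0.39515817] 47 yrange -0.6437338506294868 -0.3437338506294866 lc [-0.43136667 -0.50373385  0.        ]
top rim x [ 0.00121837 -0.39439825] 48 yrange -0.6443332841910719 -0.3443332841910717 lc [-0.43066569 -0.50433328  0.        ]
yaw 136.04985251060654
lugpts rel rimx 217 [-0.05525164 -0.02765793 -0.00494228] [-0.51034101 -0.49322301 -0.47927586]
side rim x [ 0.00399897 -0.38996797] 36 yrange -0.6448576194863999 -0.3488576194863996 lc [-0.43005091 -0.50485762  0.        ]
side rim x [ 0.00052688 -0.38960865] 36 yrange -0.6465733284129579 -0.35057332841295763 lc [-0.42802858 -0.50657333  0.        ]
side rim x [ 1.58536266e-07 -3.89608706e-01] 36 yrange -0.6467987768410074 -0.35079877684100713 lc [-0.42776162 -0.50679878  0.        ]
yaw 135.79053284168236
lugpts rel rimx 214 [-0.05773571 -0.02634394 -0.00378574] [-0.51413136 -0.4984432  -0.48152202]
[[-9.48760875e-04  4.46545145e-01 -8.94760601e-01]
 [ 1.77392612e-03 -8.94758845e-01 -4.46546149e-01]
 [-9.99997977e-01 -2.01090472e-03  5.67740868e-05]]
```

Candidates in the top view are grey (265,182), yellow (254,122) and blue (311,124). The job is the grey one: it stands under the case lug with its shackle swung open, as the enlarged crop shows. I'm moving above the lid front now.

servo_tool(
  rows=[
    [0,0,0,-0.008,-0.026,-0.0286,1],
    [0,0,0,-0.008,-0.026,-0.0286,1],
    [0,0,0,-0.008,-0.026,-0.0286,1],
    [0,0,0,-0.008,-0.026,-0.0286,1],
    [0,0,0,0,-0.026,-0.0286,1],
  ],
  newtons=30,
)

```text
time: 0.52
tool_pos: [0.3609, -0.4001, 0.2646]
tool_rot: [0.163, 0.689, 0.161, -0.688]
force: [0.2, -0.0, -0.1]
width: 0.0256
```

servo_tool(
  rows=[
    [0,0,0,0,-0.026,-0.0286,1],
    [0,0,0,0,-0.026,-0.0286,1],
    [0,0,0,0,-0.026,-0.0286,1],
    [0,0,0,0,-0.026,-0.0286,1],
    [0,0,0,0,-0.026,-0.0286,1],
  ],
)

```text
time: 0.93
tool_pos: [0.4301, -0.2194, 0.2631]
tool_rot: [-0.162, -0.688, -0.162, 0.688]
force: [1.4, -0.2, -0.0]
width: -0.0003
```

servo_tool(
  rows=[
    [0,0,0,0,-0.026,-0.0286,1],
    [0,0,0,0,-0.026,-0.0286,1],
    [0,0,0,0,-0.026,-0.0286,1],
    [0,0,0,0,-0.026,-0.0286,1],
    [0,0,0,0,-0.026,-0.0286,1],
  ],
)

```text
time: 1.35
tool_pos: [0.5, -0.0393, 0.2632]
tool_rot: [-0.162, -0.688, -0.162, 0.688]
force: [1.0, -0.8, 0.8]
width: -0.0
```

servo_tool(
  rows=[
    [0,0,0,0,-0.026,-0.0286,1],
    [0,0,0,0,-0.026,-0.0286,1],
    [0,0,0,0,-0.026,-0.0286,1],
    [0,0,0,0,-0.026,-0.0286,1],
    [0,0,0,0,-0.026,-0.0286,1],
  ],
)

```text
time: 1.77
tool_pos: [0.5701, 0.1405, 0.263]
tool_rot: [-0.162, -0.688, -0.162, 0.688]
force: [0.9, -0.3, 0.1]
width: -0.0001
```

servo_tool(
  rows=[
    [-0.124,0,0,0.009,0,0,1],
    [-0.124,0,0,0.009,0,0,1],
    [-0.124,0,0,0.009,0,0,1],
    [-0.124,0,0,0.009,0,0,1],
    [-0.124,0,0,0.009,0,0,1],
  ],
)

```text
time: 2.18
tool_pos: [0.5695, 0.1391, 0.2173]
tool_rot: [-0.366, -0.604, -0.366, 0.605]
force: [0.4, -0.4, -0.5]
width: -0.0
```

servo_tool(
  rows=[
    [0,0,0,0.01,0.003,0.001,1],
    [0,0,0,0.01,0.003,0.001,1],
    [0,0,0,0.01,0.004,0.001,1],
    [0,0,0,0.01,0.004,0.001,1],
    [0,0,0,0.01,0.004,0.001,1],
  ],
)

```text
time: 2.6
tool_pos: [0.584, 0.1255, 0.1675]
tool_rot: [0.364, 0.606, 0.364, -0.606]
force: [1.3, -1.5, 1.6]
width: 0.0001
```

servo_tool(
  rows=[
    [0,0,0,0.01,0.004,0.001,1],
    [0,0,0,0.01,0.004,0.001,1],
    [0,0,0,0.01,0.004,0.001,1],
    [0,0,0,0.01,0.003,0.001,1],
    [0,0,0,0.01,0.003,0.001,1],
  ],
)

```text
time: 3.02
tool_pos: [0.5972, 0.113, 0.1172]
tool_rot: [-0.364, -0.606, -0.364, 0.606]
force: [0.6, 0.5, 1.7]
width: 0.0001
```

servo_tool(
  rows=[
    [0,0,0,0.007,0.001,0.0,1],
    [0,0,0,0.006,0.001,0,1],
    [0,0,0,0.006,0.001,0,1],
    [0,0,0,0.006,0.001,0,1],
    [0,0,0,0.006,0.001,0,1],
  ],
)

```text
time: 3.43
tool_pos: [0.6014, 0.1111, 0.0869]
tool_rot: [0.365, 0.606, 0.364, -0.606]
force: [-0.3, 0.7, 1.4]
width: -0.0001
```

servo_tool(
  rows=[
    [0,0,0,0.003,0,0,1],
    [0,0,0,0.002,0,0,1],
    [0,0,0,0.002,0,0,1],
    [0,0,0,0.001,0,0,1],
    [0,0,0,0,0,0,1],
  ],
)

```text
time: 3.85
tool_pos: [0.6013, 0.1111, 0.0793]
tool_rot: [0.364, 0.606, 0.364, -0.606]
force: [0.6, -0.0, 0.3]
width: 0.0001
```

servo_tool(
  rows=[
    [0,0,0,0.001,0,0,1],
    [0,0,0,0.001,0,0,1],
    [0,0,0,0.001,0,0,1],
    [0,0,0,0.0005,0,0,1],
    [0,0,0,0,0,0,1],
  ],
)

```text
time: 4.27
tool_pos: [0.6017, 0.1109, 0.0762]
tool_rot: [0.365, 0.606, 0.364, -0.606]
force: [0.3, 0.3, 3.8]
width: 0.0
```

servo_tool(
  rows=[
    [0,0,0,0.0005,0,0,1],
    [0,0,0,0.0005,0,0,1],
    [0,0,0,0,0,0,1],
    [0,0,0,0,0,0,1],
    [0,0,0,0,0,0,1],
  ],
)

```text
time: 4.68
tool_pos: [0.602, 0.1111, 0.0757]
tool_rot: [0.365, 0.606, 0.364, -0.606]
force: [-0.6, -0.9, 5.9]
width: -0.0002
```

servo_tool(
  rows=[
    [0,0,0,-0.02,0,0,1],
    [0.094,0,0,-0.02,0,0,1],
    [0.094,0,0,-0.01,0,0,1],
    [0.094,0,0,0,0,0,1],
    [0,0,0,0,0,-0.036,1],
  ],
)

```text
time: 5.1
tool_pos: [0.6239, 0.1307, 0.1243]
tool_rot: [-0.274, -0.65, -0.271, 0.655]
force: [1.0, -0.8, -1.0]
width: -0.0003
```

servo_tool(
  rows=[
    [0,0,0,0,0,-0.04,1],
    [0,0,0,0,0,-0.04,1],
    [0,0,0,0,0,-0.04,1],
    [0,0,0,0,0,-0.04,1],
    [0,0,0,0,0,0,1],
  ],
)

```text
time: 5.52
tool_pos: [0.7385, 0.2599, 0.1203]
tool_rot: [-0.275, -0.65, -0.28, 0.651]
force: [-2.6, -0.1, -1.0]
width: -0.0002
```

Run:
```python
from rig import *
from h import *
o=get_obs();print(o["time"],o["tool_pos"],Ro.from_quat(o["tool_rot"][[1,2,3,0]]).as_matrix().round(3))
t=get_image("top");s=get_image("side")
np.savez("top1.npz",**t);np.savez("side1.npz",**s)
yaw=np.radians(136)
def loc(M):
    c,s_=np.cos(yaw),np.sin(yaw);return np.stack([M[...,0]*c+M[...,1]*s_,-M[...,0]*s_+M[...,1]*c,M[...,2]],-1)
for d in(t,s):
    L=loc(world(d))
    m=(L[...,2]>.068)&(L[...,2]<.084)&(L[...,0]<-.17)&(L[...,0]>-.39)&(abs(L[...,1]+.496)<.2)
    P=L[m];A=np.c_[P[:,0],P[:,1],np.ones(len(P))];k=np.linalg.lstsq(A,P[:,2],rcond=None)[0]
    print(len(P),"tilt",k,"z mean",P[:,2].mean(),"x",np.percentile(P[:,0],[1,99]),"y",np.percentile(P[:,1],[.5,1,99,99.5]))
a=cv2.resize(crop(t,215,305,135,225,5),(450,450));b=cv2.resize(crop(s,285,385,205,305,4),(350,350))
h=np.zeros((450,800,3),np.uint8);h[:,:450]=a;h[:350,450:]=b;cv2.imwrite("pics/c1.png",h)
```

```text
5.5167 [0.73847544 0.25992185 0.12028067] [[-0.004  0.722 -0.692]
 [ 0.006 -0.692 -0.722]
 [-1.    -0.007 -0.002]]
10100 tilt [ 0.00353686 -0.00016589  0.07745415] z mean 0.07644972924553912 x [-0.38828304 -0.20998255] y [-0.64892862 -0.64696174 -0.35302479 -0.3519277 ]
8541 tilt [0.00325735 0.00447086 0.08012035] z mean 0.07700633287902969 x [-0.33156099 -0.17514154] y [-0.65328679 -0.65284884 -0.35614102 -0.35400872]
```

View pics/c1.png

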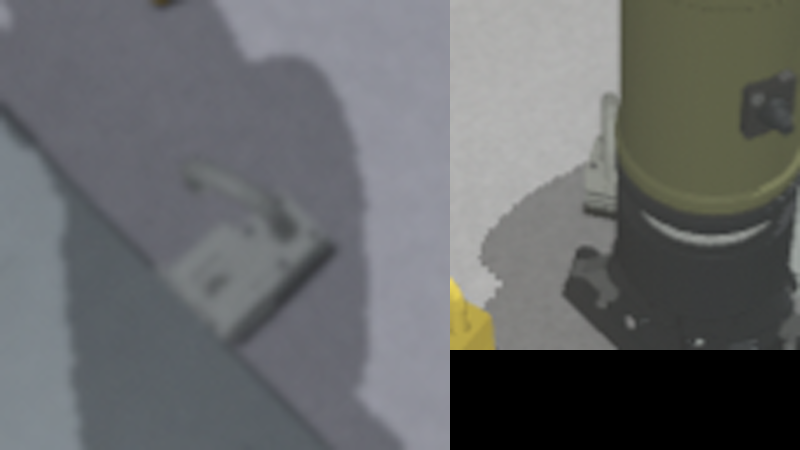

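servo_tool(
  rows=[
    [0,0,0,0.0125,0,0,1],
    [0,0,0,0.0125,0,0,1],
    [0,0,0,0.0125,0,0,1],
    [0,0,0,0.0125,0,0.003,1],
    [0,0,0,0.008,0,0.005,1],
  ],
)

```text
time: 6.03
tool_pos: [0.7309, 0.2444, 0.0642]
tool_rot: [-0.276, -0.65, -0.275, 0.652]
force: [-0.3, -0.8, -0.2]
width: -0.0003
```

servo_tool(
  rows=[
    [0,0,0,0,0,0.005,1],
    [0,0,0,0,0,0.005,1],
    [0,0,0,0,0,0.004,1],
    [0,0,0,0,0,0.003,1],
    [0,0,0,0,0,0.003,1],
  ],
)

```text
time: 6.45
tool_pos: [0.7186, 0.2314, 0.0679]
tool_rot: [0.276, 0.652, 0.275, -0.651]
force: [-0.1, -1.0, -0.1]
width: 0.0001
```

servo_tool(
  rows=[
    [0,0,0,0,0,0.002,1],
    [0,0,0,0,0,0.002,1],
    [0,0,0,0,0,0.002,1],
    [0,0,0,0,0,0.001,1],
    [0,0,0,0,0,0.001,1],
  ],
)

```text
time: 6.87
tool_pos: [0.7131, 0.226, 0.0672]
tool_rot: [0.276, 0.652, 0.276, -0.651]
force: [0.6, 0.4, 0.7]
width: 0.0002
```

servo_tool(
  rows=[
    [0,0,0,0.002,0,0.001,1],
    [0,0,0,0.001,0,0.001,1],
    [0,0,0,0,0,0.001,1],
    [0,0,0,0,0,0.001,1],
    [0,0,0,0,0,0,1],
  ],
)

```text
time: 7.28
tool_pos: [0.7103, 0.2235, 0.0637]
tool_rot: [0.275, 0.652, 0.276, -0.651]
force: [3.4, 1.6, -1.1]
width: -0.0
```

servo_tool(
  rows=[
    [0,0,0,0,0,0.001,1],
    [0,0,0,0,0,0.001,1],
    [0,0,0,0,0,0.001,1],
    [0,0,0,0,0,0.001,1],
    [0,0,0,0,0,0,1],
  ],
)

```text
time: 7.7
tool_pos: [0.7101, 0.2224, 0.0647]
tool_rot: [0.275, 0.654, 0.276, -0.648]
force: [10.2, 5.8, -3.3]
width: -0.0002
```

servo_tool(
  rows=[
    [0,0,0,0,0,-0.01,1],
    [0,0,0,0,0,-0.02,1],
    [0,0,0,-0.04,0,0,1],
    [0,0,0,-0.04,0,0,1],
    [0,0,0,-0.04,0,0,1],
  ],
)

```text
time: 8.12
tool_pos: [0.7267, 0.2411, 0.183]
tool_rot: [-0.276, -0.649, -0.276, 0.653]
force: [0.6, -0.1, 0.0]
width: 0.0001
```

servo_tool(
  rows=[
    [0,0,0,-0.02,0.014,0.03,-1],
    [0,0,0,-0.02,0.014,0.03,-1],
    [0,0,0,-0.02,0.014,0.03,-1],
    [0,0,0,0,0,0,-1],
    [0,0,0,0,0,0,-1],
  ],
)

```text
time: 8.53
tool_pos: [0.696, 0.1442, 0.2455]
tool_rot: [0.275, 0.652, 0.273, -0.652]
force: [-0.3, 1.1, 0.0]
width: 0.0608
```

Run:
```python
from rig import *
from h import *
o=get_obs();print(o["time"],o["tool_pos"],o["joints"].round(2))
t=get_image("top");w=get_image("wrist");s=get_image("side")
np.savez("top2.npz",**t);np.savez("w2.npz",**w);np.savez("side2.npz",**s)
print("wcam",-np.array(w["R"]).T@w["t"],np.round(w["R"],3).tolist())
h=np.zeros((600,800,3),np.uint8);h[:400,:640]=w["pixels"][:,:,::-1]
h[400:,:200]=crop(t,215,305,135,225,200/90)[:200,:200];h[400:,200:400]=crop(s,285,385,205,305,2)
cv2.imwrite("pics/c2.png",h)
```

```text
8.5333 [0.69604514 0.14417025 0.24551584] [ 0.2   0.53 -0.68  1.24  0.33  1.48 -1.21]
wcam [0.74559741 0.19824146 0.38792479] [[0.716, -0.698, -0.0], [-0.669, -0.687, 0.285], [-0.199, -0.204, -0.959]]
```

View pics/c2.png

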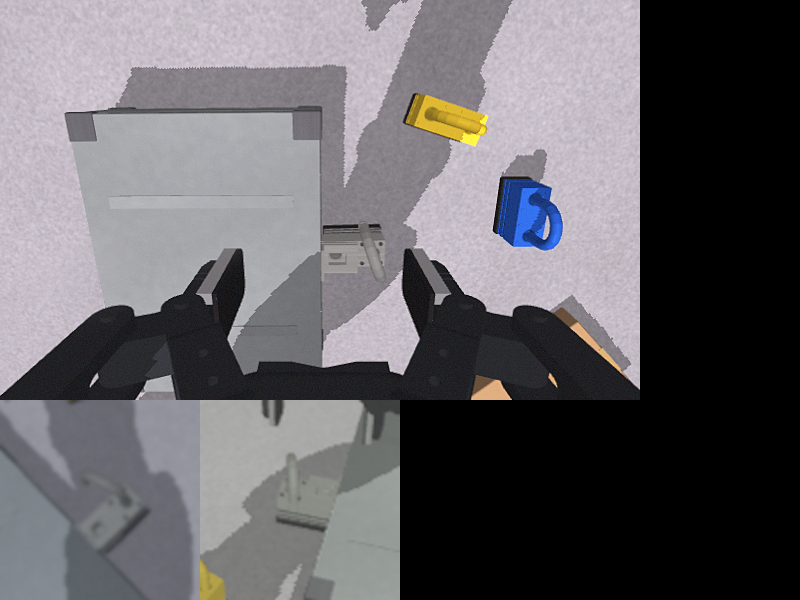

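```bash
cat >> h.py <<'E'
yaw=np.radians(136);C,S_=np.cos(yaw),np.sin(yaw)
def loc(M): return np.stack([M[...,0]*C+M[...,1]*S_,-M[...,0]*S_+M[...,1]*C,M[...,2]],-1)
def unloc(L): L=np.atleast_2d(L);return np.stack([L[:,0]*C-L[:,1]*S_,L[:,0]*S_+L[:,1]*C,L[:,2]],-1)
E
python3 - <<'E'
from h import *
V=[]
for n in("top2","side2","w2"):
    d=dict(np.load(n+".npz"));L=loc(world(d))
    near=(L[...,0]>-.49)&(L[...,0]<-.392)&(abs(L[...,1]+.51)<.06)
    P=L[near&(L[...,2]>.06)&(L[...,2]<.122)]
    print(n,"shackle",len(P))
    for lo in np.arange(.06,.12,.01):
        q=P[(P[:,2]>=lo)&(P[:,2]<lo+.01)]
        if len(q):print("  ",round(lo,3),len(q),q.mean(0).round(4)[:2],"x",np.percentile(q[:,0],[5,95]).round(4),"y",np.percentile(q[:,1],[5,95]).round(4))
    q=L[near&(L[...,2]>.042)&(L[...,2]<.0575)];print("  body/lug",len(q),"x",np.percentile(q[:,0],[1,5,95]).round(4),"y",np.percentile(q[:,1],[1,5,50,95,99]).round(4))
    m=(L[...,2]>.07)&(L[...,2]<.084)&(L[...,0]<-.17)&(L[...,0]>-.42)&(abs(L[...,1]+.496)<.2)
    P=L[m];print("  lid",len(P),P[:,2].mean().round(4),"x",np.percentile(P[:,0],[.5,99.5]).round(4),"y",np.percentile(P[:,1],[.5,99.5]).round(4))
w=dict(np.load("w2.npz"));cv2.imwrite("pics/c3.png",crop(w,310,410,200,300,7))
E
```

```text
top2 shackle 244
   0.06 24 [-0.4077 -0.5073] x [-0.447  -0.3954] y [-0.534  -0.4808]
   0.07 112 [-0.3977 -0.5086] x [-0.4355 -0.3922] y [-0.5632 -0.4558]
   0.08 4 [-0.4503 -0.4938] x [-0.4545 -0.4465] y [-0.4956 -0.4921]
   0.09 14 [-0.4468 -0.5021] x [-0.454  -0.4329] y [-0.5324 -0.4925]
   0.1 34 [-0.4449 -0.5114] x [-0.4529 -0.4351] y [-0.5351 -0.4956]
   0.11 56 [-0.4438 -0.5149] x [-0.4494 -0.4382] y [-0.5279 -0.5034]
  body/lug 323 x [-0.4622 -0.4602 -0.4007] y [-0.5114 -0.5098 -0.4949 -0.4808 -0.4788]
  lid 8471 0.0768 x [-0.3954 -0.2127] y [-0.6413 -0.3452]
side2 shackle 181
   0.06 20 [-0.4262 -0.5196] x [-0.4527 -0.3951] y [-0.5389 -0.4955]
   0.07 44 [-0.4094 -0.5117] x [-0.4522 -0.3921] y [-0.5454 -0.4625]
   0.08 21 [-0.4375 -0.5303] x [-0.453  -0.4301] y [-0.54   -0.4984]
   0.09 18 [-0.4356 -0.5328] x [-0.4522 -0.4303] y [-0.5393 -0.501 ]
   0.1 31 [-0.4365 -0.531 ] x [-0.443  -0.4321] y [-0.5376 -0.5231]
   0.11 47 [-0.4412 -0.5179] x [-0.4471 -0.4361] y [-0.5293 -0.5052]
  body/lug 311 x [-0.4597 -0.4575 -0.4004] y [-0.5131 -0.5119 -0.5002 -0.481  -0.4791]
  lid 11924 0.0773 x [-0.3921 -0.1747] y [-0.6462 -0.3476]
w2 shackle 1281
   0.06 79 [-0.415  -0.5171] x [-0.4398 -0.3959] y [-0.5383 -0.4836]
   0.07 576 [-0.3969 -0.5109] x [-0.4321 -0.3923] y [-0.5632 -0.4582]
   0.08 45 [-0.436  -0.5374] x [-0.4402 -0.4321] y [-0.5388 -0.5351]
   0.09 69 [-0.436  -0.5366] x [-0.4408 -0.4322] y [-0.5385 -0.5338]
   0.1 166 [-0.4387 -0.5287] x [-0.451  -0.4333] y [-0.536 -0.499]
   0.11 346 [-0.443  -0.5165] x [-0.4494 -0.4369] y [-0.5281 -0.5026]
  body/lug 1499 x [-0.4616 -0.4592 -0.4009] y [-0.5183 -0.5106 -0.4966 -0.4805 -0.4781]
  lid 48758 0.0778 x [-0.3955 -0.1769] y [-0.6433 -0.3546]
```

View pics/c3.png

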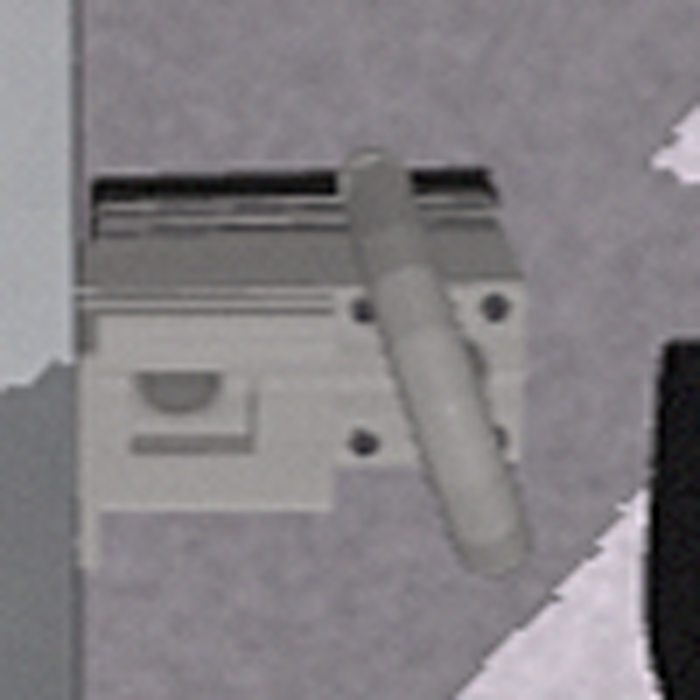

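servo_tool(
  rows=[
    [0,0,0,-0.01,0.014,0.024,0],
    [0,0,0,0,0.014,0.024,0],
    [0,0,0,0.02,0.014,0.023,0],
    [-0.112,0,0,0.03,0,0,0],
    [-0.112,0,0,0.03,0,0,0],
  ],
)

```text
time: 9.1
tool_pos: [0.6765, 0.0664, 0.1726]
tool_rot: [-0.348, -0.616, -0.347, 0.616]
force: [0.7, -0.8, -1.1]
width: 0.0424
```

servo_tool(
  rows=[
    [-0.112,0,0,0.02,0,0,0],
    [0,0,0,0.02,0,0,0],
    [0,0,0,0,0,0,0],
    [0,0,0,0,0,0,0],
    [0,0,0,0,0,0,0],
  ],
)

```text
time: 9.52
tool_pos: [0.6766, 0.069, 0.1344]
tool_rot: [0.381, 0.596, 0.381, -0.595]
force: [0.3, -0.3, 0.2]
width: 0.0426
```

```bash
cat > st.py <<'E'
from rig import *
from h import *
o=get_obs();L=loc(o["tool_pos"]);R=Ro.from_quat(o["tool_rot"][[1,2,3,0]]).as_matrix()
y=R[:,1];print("t",o["time"],"local",L.round(4),"y_t case angle",np.degrees(np.arctan2(y[1],y[0])-yaw)%360,"tilt",R[2].round(3),"F",o["force"].round(1),"w",o["width"].round(4),"j",o["joints"].round(2))
E
python3 st.py
```

```text
Traceback (most recent call last):
  File "st.py", line 4, in <module>
    y=R[:,1];print("t",o["time"],"local",L.round(4),"y_t case angle",np.degrees(np.arctan2(y[1],y[0])-yaw)%360,"tilt",R[2].round(3),"F",o["force"].round(1),"w",o["width"].round(4),"j",o["joints"].round(2))
                                                                                                                                                                ^^^^^^^^^^^^^^^^
AttributeError: 'float' object has no attribute 'round'
```

servo_tool(
  rows=[
    [0,0,0,0.005,0.0026,0.0047,0],
    [0,0,0,0.013,0,0,0],
    [0,0,0,0.013,0,0,0],
    [0,0,0,0.013,0,0,0],
    [0,0,0,0,0,0,0],
  ],
)

```text
time: 9.93
tool_pos: [0.6742, 0.0615, 0.0855]
tool_rot: [-0.38, -0.594, -0.382, 0.598]
force: [-1.5, -0.4, -0.4]
width: 0.0425
```

```bash
sed -i 's/o\["width"\].round(4)/round(o["width"],4)/' st.py
cat >> st.py <<'E'
import sys
if len(sys.argv)>1:
    n=sys.argv[1];w=get_image("wrist");s=get_image("side");np.savez(n+"w.npz",**w);np.savez(n+"s.npz",**s)
    h=np.zeros((600,800,3),np.uint8);h[:400,:640]=w["pixels"][:,:,::-1];h[400:,:320]=crop(s,275,435,200,300,2);cv2.imwrite(f"pics/{n}.png",h)
E
python3 st.py g1
```

```text
t 9.9333 local [-0.4423 -0.5126  0.0855] y_t case angle 199.13135144635152 tilt [-1.    -0.005  0.003] F [-1.5 -0.4 -0.4] w 0.0425 j [ 0.37  0.58 -0.69  1.51  0.39  1.19 -0.82]
```

View pics/g1.png

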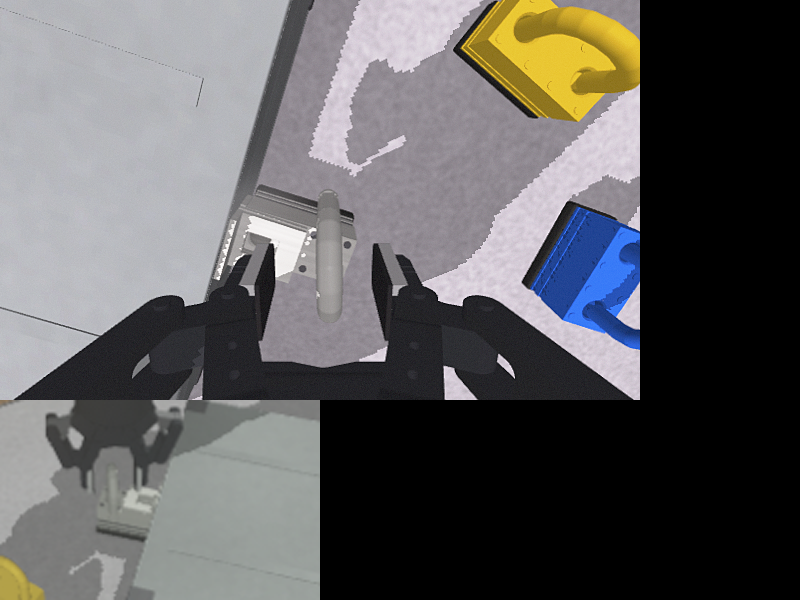

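servo_tool(
  rows=[
    [0,0,0,0,0,0,0.5],
    [0,0,0,0,0,0,1],
    [0,0,0,0,0,0,1],
    [0,0,0,0,0,0,1],
    [0,0,0,0,0,0,1],
  ],
  newtons=20,
)

```text
time: 10.45
tool_pos: [0.6773, 0.0623, 0.0906]
tool_rot: [0.381, 0.596, 0.38, -0.595]
force: [0.8, -0.5, 1.4]
width: 0.0093
```

servo_tool(
  rows=[
    [-0.112,0,0,0,-0.00195,0,1],
    [-0.112,0,0,0,-0.00195,0,1],
    [-0.112,0,0,0,-0.00195,0,1],
    [-0.112,0,0,0,-0.00195,0,1],
    [0,0,0,0,0,0,1],
  ],
)

```text
time: 10.87
tool_pos: [0.6687, 0.0643, 0.0899]
tool_rot: [0.504, 0.496, 0.504, -0.496]
force: [-0.8, 0.5, 0.4]
width: 0.0094
```

```bash
python3 st.py
```

```text
t 10.8667 local [-0.4364 -0.5107  0.0899] y_t case angle 224.96978766713306 tilt [-1.    -0.001  0.   ] F [-0.8  0.5  0.4] w 0.0094 j [ 0.43  0.59 -0.79  1.53  0.44  1.21 -0.41]
```

servo_tool(
  rows=[
    [-0.112,0,0,0,-0.0021,0,1],
    [-0.112,0,0,0,-0.0021,0,1],
    [-0.112,0,0,0,-0.0021,0,1],
    [-0.112,0,0,0,-0.0021,0,1],
    [0,0,0,0,0,0,1],
  ],
)

```text
time: 11.28
tool_pos: [0.6604, 0.0623, 0.0896]
tool_rot: [0.601, 0.372, 0.601, -0.373]
force: [-1.9, -0.2, -0.1]
width: 0.0095
```

servo_tool(
  rows=[
    [-0.112,0,0,0,-0.0021,0,1],
    [-0.112,0,0,0,-0.0021,0,1],
    [-0.112,0,0,0,-0.0021,0,1],
    [0,0,0,0,0,0,1],
    [0,0,0,0,0,0,1],
  ],
)

```text
time: 11.7
tool_pos: [0.6555, 0.059, 0.0896]
tool_rot: [0.654, 0.269, 0.654, -0.269]
force: [-2.0, -1.0, 0.3]
width: 0.0089
```

```bash
python3 st.py g2
```

```text
t 11.7 local [-0.4305 -0.4978  0.0896] y_t case angle 269.33046328629575 tilt [-1.    -0.001 -0.   ] F [-2.  -1.   0.3] w 0.0089 j [ 0.55  0.63 -0.95  1.56  0.53  1.23  0.3 ]
```

View pics/g2.png

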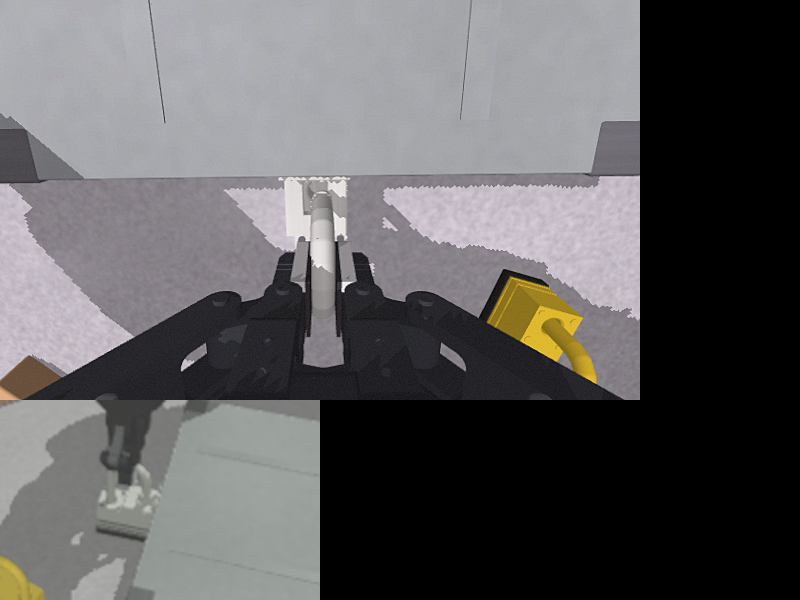

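Run:
```python
from h import *
w=dict(np.load("g2w.npz"));cv2.imwrite("pics/c4.png",crop(w,270,370,165,255,7))
for n in(((-.410,-.4955,.0545)),((-.393,-.4955,.0545)),(-.409,-.4965,.046)):print(n,proj(w,unloc(n)).round(1))
L=loc(world(w))
for v in (182,184,200,215,230):
    r=L[v,275:360];m=(abs(r[:,2]-.0545)<.004);y=r[m,1];print(v,np.nonzero(m)[0].min()+275 if m.any() else'',np.nonzero(m)[0].max()+275 if m.any() else '',y.min().round(4) if m.any() else'',y.max().round(4) if m.any() else '')
```

```text
(-0.41, -0.4955, 0.0545) [[318.8 193.2]]
(-0.393, -0.4955, 0.0545) [[318.3 161.5]]
(-0.409, -0.4965, 0.046) [[320.8 187.2]]
182 285 346 -0.5099 -0.4781
184 285 346 -0.51 -0.478
200 286 347 -0.5105 -0.4781
215 286 345 -0.5095 -0.4778
230 287 345 -0.5096 -0.4779
```

View pics/c4.png

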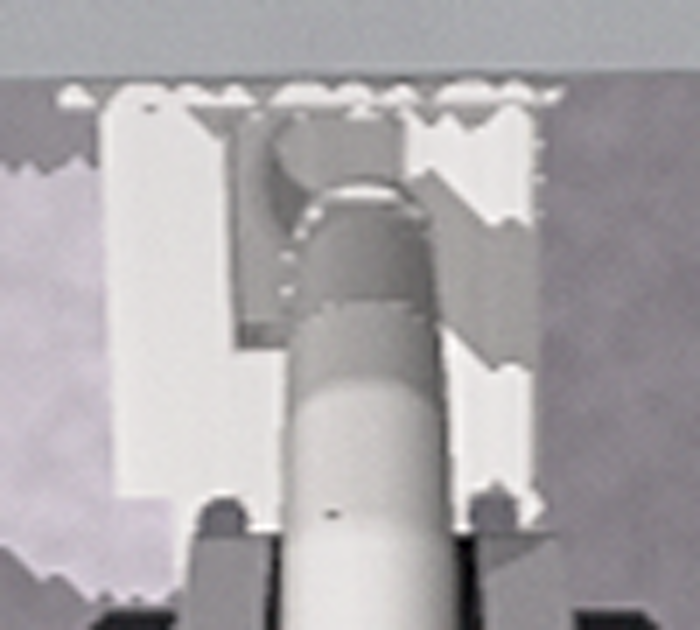

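The crop shows the toe (column 322) over the visible lid hole (centre 315.6) and toe hole (centre 319.5), within bevel capture. I'll rotate it slightly, then press down in steps.

servo_tool(
  rows=[
    [-0.03,0,0,0,-0.0006,0,1],
    [0,0,0,0.001,0,0,1],
    [0,0,0,0.001,0,0,1],
    [0,0,0,0.001,0,0,1],
    [0,0,0,0.001,0,0,1],
  ],
  newtons=50,
)

```text
time: 12.22
tool_pos: [0.6553, 0.0588, 0.0857]
tool_rot: [0.659, 0.257, 0.659, -0.257]
force: [-2.9, -0.1, 1.3]
width: 0.0083
```

servo_tool(
  rows=[
    [0,0,0,0.001,0,0,1],
    [0,0,0,0.0005,0,0,1],
    [0,0,0,0.0005,0,0,1],
    [0,0,0,0.0005,0,0,1],
    [0,0,0,0.0005,0,0,1],
  ],
)

```text
time: 12.63
tool_pos: [0.6555, 0.0589, 0.0832]
tool_rot: [0.659, 0.257, 0.659, -0.257]
force: [-2.1, -1.3, 4.3]
width: 0.0085
```

```bash
python3 st.py
```

```text
t 12.6333 local [-0.4306 -0.4978  0.0832] y_t case angle 271.4313121012327 tilt [-1.  0.  0.] F [-2.1 -1.3  4.3] w 0.0085 j [ 0.55  0.64 -0.95  1.57  0.54  1.22  0.33]
```

servo_tool(
  rows=[
    [0,0,0,0.0008,0,0,1],
    [0,0,0,0.0008,0,0,1],
    [0,0,0,0.0008,0,0,1],
    [0,0,0,0.0008,0,0,1],
    [0,0,0,0.0008,0,0,1],
  ],
)

```text
time: 13.05
tool_pos: [0.6552, 0.0588, 0.0786]
tool_rot: [0.659, 0.257, 0.659, -0.257]
force: [-2.5, -1.4, 2.1]
width: 0.0084
```

servo_tool(
  rows=[
    [0,0,0,0.0008,0,0,1],
    [0,0,0,0.0008,0,0,1],
    [0,0,0,0.0008,0,0,1],
    [0,0,0,0.0008,0,0,1],
    [0,0,0,0.0008,0,0,1],
  ],
)

```text
time: 13.47
tool_pos: [0.6553, 0.0588, 0.0747]
tool_rot: [0.659, 0.257, 0.659, -0.257]
force: [-4.0, -0.6, 2.5]
width: 0.0084
```

```bash
python3 st.py
```

```text
t 13.4667 local [-0.4305 -0.4975  0.0747] y_t case angle 271.4392984093293 tilt [-1. -0.  0.] F [-4.  -0.6  2.5] w 0.0084 j [ 0.55  0.65 -0.94  1.58  0.55  1.21  0.33]
```

servo_tool(
  rows=[
    [0,0,0,0.0006,0,-0.0003,1],
    [0,0,0,0.0006,-0.0003,0,1],
    [0,0,0,0.0006,-0.0003,0,1],
    [0,0,0,0.0006,0,0,1],
    [0,0,0,0,0,0,1],
  ],
)

```text
time: 13.88
tool_pos: [0.6549, 0.0586, 0.0726]
tool_rot: [0.659, 0.257, 0.659, -0.257]
force: [-3.0, -2.8, 4.8]
width: 0.0087
```

servo_tool(
  rows=[
    [0,0,0,0.0006,0,0,1],
    [0,0,0,0.0006,0,0,1],
    [0,0,0,0.0006,0,0,1],
    [0,0,0,0.0006,0,0,1],
    [0,0,0,0,0,0,1],
  ],
)

```text
time: 14.3
tool_pos: [0.6552, 0.0588, 0.0713]
tool_rot: [0.659, 0.257, 0.658, -0.257]
force: [-3.4, -1.7, 9.5]
width: 0.0084
```

servo_tool(
  rows=[
    [0,0,0,0.0006,0,0,1],
    [0,0,0,0.0006,0,0,1],
    [0,0,0,0.0006,0,0,1],
    [0,0,0,0.0006,0,0,1],
    [0,0,0,0,0,0,1],
  ],
)

```text
time: 14.72
tool_pos: [0.6558, 0.059, 0.0703]
tool_rot: [0.66, 0.257, 0.658, -0.256]
force: [-5.5, -3.6, 16.2]
width: 0.0086
```

```bash
python3 st.py
```

```text
t 14.7167 local [-0.4307 -0.498   0.0703] y_t case angle 271.4306169775964 tilt [-1.     0.002  0.002] F [-5.5 -3.6 16.2] w 0.0086 j [ 0.55  0.65 -0.94  1.58  0.55  1.2   0.33]
```

servo_tool(
  rows=[
    [0,0,0,0,-0.0005,0,1],
    [0,0,0,0,-0.0005,0,1],
    [0,0,0,0.0005,0,0,1],
    [0,0,0,0.0005,0,0,1],
    [0,0,0,0,0,0,1],
  ],
)

```text
time: 15.13
tool_pos: [0.6556, 0.0587, 0.0698]
tool_rot: [0.66, 0.257, 0.658, -0.256]
force: [-5.0, -2.5, 16.4]
width: 0.0081
```

```bash
python3 st.py
```

```text
t 15.1333 local [-0.4308 -0.4976  0.0698] y_t case angle 271.43376806456143 tilt [-1.     0.003  0.003] F [-5.  -2.5 16.4] w 0.0081 j [ 0.55  0.65 -0.94  1.58  0.55  1.19  0.33]
```

servo_tool(
  rows=[
    [0,0,0,0.0005,-0.0005,0,1],
    [0,0,0,0.0005,-0.0005,0,1],
    [0,0,0,0.0005,0,0,1],
    [0,0,0,0,0,0,1],
    [0,0,0,0,0,0,1],
  ],
)

```text
time: 15.55
tool_pos: [0.6539, 0.0577, 0.0652]
tool_rot: [0.659, 0.257, 0.659, -0.256]
force: [-0.2, -0.0, 3.8]
width: 0.0083
```

```bash
python3 st.py
```

```text
t 15.55 local [-0.4303 -0.4958  0.0652] y_t case angle 271.4605695146539 tilt [-1.     0.002  0.   ] F [-0.2 -0.   3.8] w 0.0083 j [ 0.55  0.65 -0.94  1.59  0.55  1.19  0.33]
```

servo_tool(
  rows=[
    [0,0,0,0.0006,0,0,1],
    [0,0,0,0.0006,0,0,1],
    [0,0,0,0.0006,0,0,1],
    [0,0,0,0,0,0,1],
    [0,0,0,0,0,0,1],
  ],
)

```text
time: 15.97
tool_pos: [0.6539, 0.0578, 0.064]
tool_rot: [0.659, 0.257, 0.659, -0.256]
force: [-1.2, 0.2, 7.6]
width: 0.0083
```

servo_tool(
  rows=[
    [0,0,0,0,0,0,0.3],
    [0,0,0,0,0,0,0.3],
    [0,0,0,0,0,0,0.3],
    [0,0,0,-0.015,0,0,0.3],
    [0,0,0,-0.025,0,0,0.3],
  ],
)

```text
time: 16.38
tool_pos: [0.6512, 0.0565, 0.1011]
tool_rot: [0.657, 0.256, 0.661, -0.257]
force: [0.6, 0.2, -0.8]
width: 0.0304
```

servo_tool(
  rows=[
    [0,0,0,-0.03,0,0,0.3],
    [0,0,0,-0.03,0,0,0.3],
    [0,0,0,-0.03,0,0,0.3],
    [0,0,0,0,0,0,0.3],
    [0,0,0,0,0,0,0.3],
  ],
)

```text
time: 16.8
tool_pos: [0.6545, 0.0579, 0.1964]
tool_rot: [0.66, 0.257, 0.657, -0.256]
force: [-0.8, 0.3, -1.0]
width: 0.0296
```

```bash
python3 st.py g3
python3 - <<'E'
from h import *
for n in("g3w","g3s"):
    d=dict(np.load(n+".npz"));L=loc(world(d))
    m=(abs(L[...,0]+.43)<.03)&(abs(L[...,1]+.4965)<.02)&(L[...,2]>.08)&(L[...,2]<.13)
    P=L[m];print(n,"bow zmax",np.percentile(P[:,2],[90,98,100]).round(4),"top pts y",P[P[:,2]>.084].mean(0).round(4))
    m=(L[...,2]>.07)&(L[...,2]<.09)&(L[...,0]<-.19)&(L[...,0]>-.38)&(abs(L[...,1]+.496)<.13)
    P=L[m];k=np.linalg.lstsq(np.c_[P[:,0],P[:,1],np.ones(len(P))],P[:,2],rcond=None)[0];print(" lid",P[:,2].mean().round(4),k.round(4))
E
```

```text
t 16.8 local [-0.4306 -0.4963  0.1964] y_t case angle 271.4509316071702 tilt [-1.     0.003  0.003] F [-0.8  0.3 -1. ] w 0.0296 j [ 0.59  0.54 -1.01  1.46  0.46  1.39  0.39]
g3w bow zmax [0.091  0.0921 0.0926] top pts y [-0.4293 -0.4956  0.0886]
 lid 0.0774 [0.0051 0.0002 0.0792]
g3s bow zmax [0.0904 0.0922 0.0924] top pts y [-0.4279 -0.4988  0.0878]
 lid 0.0772 [0.0013 0.0025 0.0788]
```

View pics/g3.png

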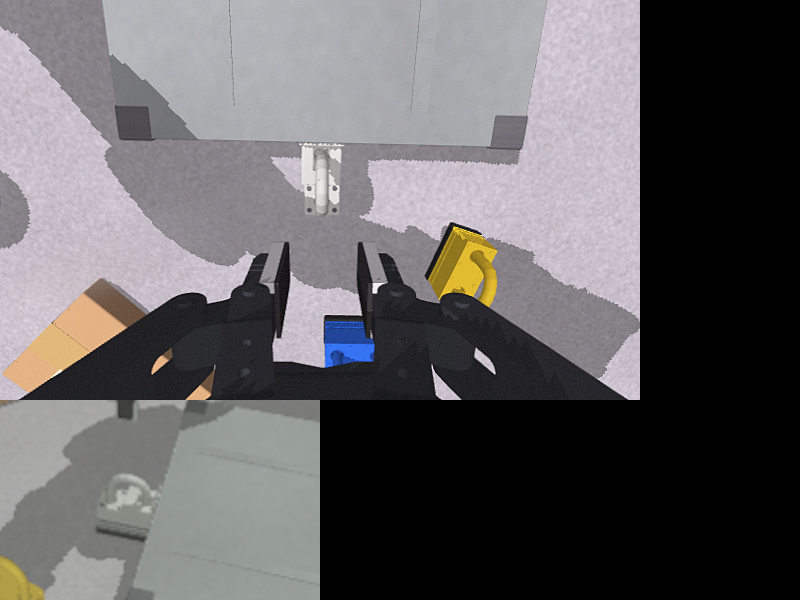

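The bow stays at about 0.091 m with the gripper released (0.090 is locked), the shackle (320,178) goes through the lugs, and the padlock is upright and the lid flat.

```bash
python3 -c "
from rig import *
print(sign_off())"
```

```text
the job is handed in; nothing more can be done
None
```

The case is shut and the grey padlock is locked through both lugs. I handed the job in at about 17 s of the 70 s allowed; `sign_off()` gives no verdict.

**What I did**
- I pushed the lid shut with closed fingertips, using about 6 N at most.
- I slid the lid along its hinge from its -y end, at about 12 N, until it stopped moving; I took that to be its end stop.
- I gripped the bow, swung the shackle about 72° back over its toe hole, and pressed it down in small steps.
- The highest vertical force I read was about 16 N. The tool then dropped to 24.4 mm below where it started as the pawl snapped in. I pressed on to about 8 N to make sure, then let go and lifted away.

**Last checks, after release**
- **Shackle:** the bow top measured about 91 mm from both cameras (90 is locked, 115 is popped up), so the pawl is holding it.
- **Lid:** flat to within about 0.005 rad at about 77 mm high.
- **Padlock:** it stands upright in the last picture, with the shackle through the lugs and nothing touching it.
- **Bystanders:** the arm felt no contact near the parcel, tape roll or stapler, but I did not measure their positions again at the end.

**Disagreements:** the cameras differed by 2 to 5 mm in absolute position. While pressing I also felt up to about 6 N of sideways load, which I eased by shifting the tool about 2 mm; it was gone after the click.

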